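# Screw the captive cap back on the water-filter canister

## Task

Close the water-filter canister: first take the loose dust lid off its mouth and set it, knob up, squarely in the middle of the one empty coaster, and let go of it there. Then swing the arm with its captive screw cap over the mouth until the arm stops, and screw the cap down clockwise, regrasping as needed, until it is fully home and will turn no further. Leave everything else on the counter where it stands.

Things in the scene. Friction and masses are not known exactly. Their poses are not given: they have to be found in the camera images.
- canister: Water-filter canister fixed to the counter: upright steel can, 104 mm across, 90 mm tall, with a white plastic neck on top (55 mm outside, 42 mm bore, rim 112 mm above the counter). An 18 mm steel post stands 110 mm from the can's axis on its +y side and carries the swing arm. Origin: centre of the underside; z up.
- neck (a point): Centre of the mouth, level with the neck's rim (112 mm above the counter).
- pivot (a point): On the upright axis of the arm's hinge, 110 mm along the canister's +y from the neck's axis, at the arm's mid-height, 143.5 mm up. The arm, an aluminium strap 20 mm wide and 11 mm thick (138 to 149 mm above the counter, hinge pin up to 160 mm), ends in a ring 62 mm across that holds the screw cap 110 mm from the hinge.
- swing (a joint): Angle of the swing arm about its upright hinge, rad: 0 = against its stop, cap centred over the mouth; grows anticlockwise seen from above, up to 2.1. Stiff enough to stay where left.
- cap_foot (a point): On the screw cap's axis, at the underside of its sealing flange (52 mm across, 6 mm thick). Below it a plug 36 mm across and 8 mm deep, its last 3 mm stepped to 32 mm, goes into the mouth. Fully home this point meets point neck; it starts 11 to 16 mm higher. Lower than 8 mm above home the plug would strike the neck from the side.
- wing (a point): Centre of the screw cap's grip wing, an upright bar on the cap's axis: 50 mm long (this point's x), 14 mm thick (y), 32 mm tall, on a plate 48 mm across; 60 mm above cap_foot. Turns and sinks with the cap: the cap's stem is threaded in the arm's ring, clockwise from above lowers it 4 mm per rad, it holds where left, and meets a hard stop when home.
- dust_lid: Loose white plastic dust lid that starts lying on the neck's rim: a disc 60 mm across and 6 mm thick with an upright round knob on top, 18 mm across and 24 mm tall (30 mm in all). Origin: centre of the disc's underside; z up through the knob. 40 g.
- coaster_free: The empty bamboo coaster, fixed to the counter: disc 100 mm across and 8 mm thick. Origin: centre of the underside.
- coaster_mug: A coaster of the same kind, fixed, with the enamel mug standing on it.
- coaster_jar: A coaster of the same kind, fixed, with the glass jar standing on it.
- mug: White enamel mug, 78 mm across, 75 mm tall, handle at its +y; on a coaster. Leave alone. Origin: centre of the underside.
- latch_jar: Lidded glass jar with a wire latch, 82 mm across, 107 mm tall; on a coaster. Leave alone. Origin: centre of the underside.
- kettle: Squat aluminium kettle, 176 mm across, 171 mm tall with its handle. Leave alone. Origin: centre of the underside.
- tea_tin: Round tea tin, 76 mm across, 110 mm tall. Leave alone. Origin: centre of the underside.
- rice_bowl: White bowl, 116 mm across, 58 mm tall. Leave alone. Origin: centre of the underside.
- spoon: Steel spoon lying on the counter. Leave alone.
- phin: Aluminium coffee filter, 86 mm across, 72 mm tall. Leave alone. Origin: centre of the underside.
Things that resemble listed ones, but are neither listed nor needed, are in the scene too. Of the things shaped like the dust_lid, the white one is meant.

How it is judged:
By the outcome, as a careful person would: the job done as asked, in the order asked, and still so for the second after the job is handed in, with the robot touching nothing.
It also fails if it takes over 72 s, if anything falls off the work surface, if the arm or the gripper's body presses on something with over 40 N, if the wrist force passes 120 N, or if a joint passes its speed limit or range.

## Robot

A 6-joint arm with a two-finger parallel gripper is mounted at the origin on the work surface. World frame = base frame: x ahead of the robot, y to its left, z up, the work surface at z = 0. Lengths are in m, angles in rad, forces in N, time in s.
With the tool pointing down it reaches from about 0.325 to 1 m from the base axis. Payload 5.1 kg.
Tool frame: the origin (TCP) lies at the very end of the fingers, on their centre line; the grasp point (between the pads) lies behind it (robot.hold_point_z is the z of the grasp point in the tool frame, in m); z points along the fingers, y is the line along which they close (so a half turn about z gives the same grasp; the last joint's range is limited). The gripper opens to 85 mm and grips with 20 to 120 N. Pads are 22 mm wide; open, the fingers measure 114 mm over their backs; the gripper's body (76 mm by 85 mm) begins 54 mm behind the grasp point. The pads swing forward as they close: fully open they stand 13 mm farther back than shut.
Start: joints at [1.141, 0.124, 1.65, -0, 1.367, -0.083], TCP at [0.221, 0.611, 0.231] pointing down, gripper open.
Joint ranges: [-2.61, 2.61], [-1.02, 2.33], [0.03, 2.71], [-1.35, 4.49], [0.32, 2.68], [-2.91, 2.91]. Speed limits (rad/s): [2.57, 2.57, 3.14, 3.14, 3.14, 3.14].

## Interface

Orientations are given as [roll, pitch, yaw] about the fixed x, y, z axes, in that order (R = Rz(yaw) Ry(pitch) Rx(roll)).
In Python, from rig import status, viewer, workorder, models, robot gives the robot as it stands. The module is installed in compiled form; this text tells all that it offers.
- The arm moves only by the tool play_rows, never from a script. Its argument "steps" is text: rows parted by semicolons, each of 7 numbers parted by spaces: the shift along the tool's x, y, z in cm, then the turn, a rotation vector about the tool's x, y, z in degrees, then the opening, from -1 (shut) to 1 (fully open). A call has 1 to 10 rows; each row shifts and turns the commanded pose from where the row before left it, along the tool's axes as they then stand; what a row does not reach is not made up. A row lasts 1/8 s, in which the tool goes at most 62.5 mm and 10.7 degrees, less where a joint would pass 70% of its speed; a pose out of reach is approached as far as the arm can. A call with a gripper value outside its range is refused whole. The fingers move at their own pace and stop on an object; the grip force is fixed at half the most. Time passes only in rows, so rows that do not move let the fingers close. It gives the time, the measured TCP pose, the force, the opening and the grip force at its end, in the units of the state.
- status.get_obs(): the state, without advancing time (a new reading comes with each control period).
- viewer.get_image(name): name is "scene" or "top" or "wrist"; returns a dict with "img" (420x560x3 uint8, blue, green, red), "range_z" (420x560 float32, m along the optical axis (not along the pixel's ray), 0 where there is no reading), "intrinsics" (3x3 intrinsics, pixels), "extrinsics" (4x4, takes a point from world to camera coordinates). Camera axes: x right, y down, z forward; pixel columns grow to the right and rows downward; lengths in m; the calibration is good to about 2 mm. A picture is of the moment at which its call begins.
- workorder.job_done(): hands the job in; it is judged then, once.
Trained networks look in the newest picture that a camera, given by its name, has taken for a name from the list of things; names that differ only in an ending like _2 or _b are one class to them, and where a whole thing is asked for, a point or a joint stands for the part that bears it (a point fixed in the world has none). Each returns a list of dicts, best first, with "score" (0 to 1); they miss things now and then, are a little off and sometimes report something else, mostly with a low value. They report only what shows in the picture. A call takes as long as a camera call. They do not tell look-alikes from the thing itself.
- models.spot_in(camera, thing): "pixel" ([column, row] in pixels, amid what is visible of it).
The state is a dict: "time_s": time; "qpos": joint angles; "joint_velocities": joint speeds; "joint_efforts": joint torques, N m; "eef_pos": TCP position; "tcp_rot": TCP orientation; "force": force on the tool from outside, world axes, zero at the start; "torque": the same for the moment, N m; "opening": opening from 0.0 (shut) to 1.0 (fully open); "gripper_force": force on a finger pad.
Only numpy, scipy, OpenCV 4.12 (cv2) and the standard library are available. Lean on these libraries where they do the work, as an engineer would, in place of code of your own. Each camera call takes 0.05 s, during which the arm holds its last target. There are 200 camera calls.

## Working session

There is one attempt and no reset: what is moved stays moved. The work goes in short steps, Python scripts to look and compute and a tool call to move; the robot and the scene stay as the last step left them, time stands still between calls to the robot, and variables do not carry over. Pictures are saved under pics/ and viewed, at most 10 in all, crops included, and the job is handed in when it is done.

Besides the shell and the picture viewer there is one more tool, called after ">>>" by a JSON object that holds its "fn" and its "kwargs". play_rows: Moves the arm, as the interface text tells. Its arguments: {"type":"object","properties":{"steps":{"type":"string"}},"required":["steps"]}

```bash
mkdir -p pics
cat > h.py <<'E'
import numpy as np, cv2
from rig import status, viewer, workorder, models, robot
def cam(n):
    return viewer.get_image(n)
def w(d,u,v,z=None):
    K=d["intrinsics"];z=z or d["range_z"][int(v),int(u)]
    p=np.array([(u-K[0,2])*z/K[0,0],(v-K[1,2])*z/K[1,1],z,1]);return (np.linalg.inv(d["extrinsics"])@p)[:3]
def cloud(d):
    K=d["intrinsics"];Z=d["range_z"];v,u=np.indices(Z.shape)
    P=np.stack([(u-K[0,2])*Z/K[0,0],(v-K[1,2])*Z/K[1,1],Z,np.ones_like(Z)],-1)
    P=(P@np.linalg.inv(d["extrinsics"]).T)[...,:3];P[Z==0]=np.nan;return P
def pix(d,p):
    q=d["extrinsics"]@np.append(p,1);q=d["intrinsics"]@q[:3];return q[:2]/q[2]
E
python3 - <<'E'
from h import *
o=status.get_obs();print(o["time_s"],o["opening"],o["tcp_rot"],robot.hold_point_z)
for n in("top","scene"):
    d=cam(n);cv2.imwrite(f"pics/{n}0.png",d["img"])
    P=cloud(d)
    for t in("canister","dust_lid","wing","coaster_free","swing","mug","latch_jar"):
        for r in models.spot_in(n,t)[:4]:
            u,v=r["pixel"];print(n,t,np.round(r["pixel"]),round(r["score"],2),P[int(v),int(u)].round(3))
E
```

```text
0.0 0.999349086398281 [-3.13949665e+00 -1.58356500e-04  2.79482361e+00] -0.0187
top canister [260. 245.] 0.65 [ 0.465  0.091 -0.   ]
top dust_lid [285. 238.] 0.87 [0.474 0.031 0.142]
top dust_lid [296. 191.] 0.83 [0.602 0.002 0.03 ]
top dust_lid [239. 187.] 0.74 [0.609 0.149 0.029]
top dust_lid [274. 292.] 0.71 [0.344 0.051 0.034]
top wing [224. 206.] 0.62 [0.537 0.167 0.201]
top coaster_free [361. 190.] 0.88 [ 0.616 -0.169  0.007]
top coaster_free [347. 130.] 0.2 [ 0.758 -0.124  0.059]
top swing [228. 214.] 0.75 [0.523 0.16  0.172]
top swing [287. 238.] 0.38 [0.471 0.026 0.142]
top mug [428. 210.] 0.56 [ 0.567 -0.34   0.009]
top mug [224. 206.] 0.48 [0.534 0.167 0.204]
top latch_jar [381. 252.] 0.85 [ 0.446 -0.2    0.117]
top latch_jar [223. 207.] 0.54 [0.533 0.169 0.199]
scene canister [311. 221.] 0.65 [0.467 0.07  0.055]
scene dust_lid [280. 281.] 0.97 [0.619 0.158 0.017]
scene dust_lid [249. 240.] 0.85 [0.618 0.005 0.007]
scene dust_lid [344. 209.] 0.72 [0.34  0.053 0.006]
scene dust_lid [300. 193.] 0.58 [0.474 0.032 0.14 ]
scene wing [310. 233.] 0.92 [0.541 0.175 0.184]
scene coaster_free [218. 198.] 0.66 [ 0.62  -0.169  0.007]
scene swing [310. 230.] 0.73 [0.543 0.176 0.198]
scene mug [206. 148.] 0.83 [ 0.581 -0.301  0.08 ]
scene mug [428. 242.] 0.27 [0.288 0.308 0.111]
scene latch_jar [260. 154.] 0.75 [ 0.471 -0.178  0.095]
scene latch_jar [311. 235.] 0.45 [0.541 0.176 0.173]
scene latch_jar [196. 260.] 0.18 [ 0.767 -0.013  0.01 ]
```

View pics/top0.png

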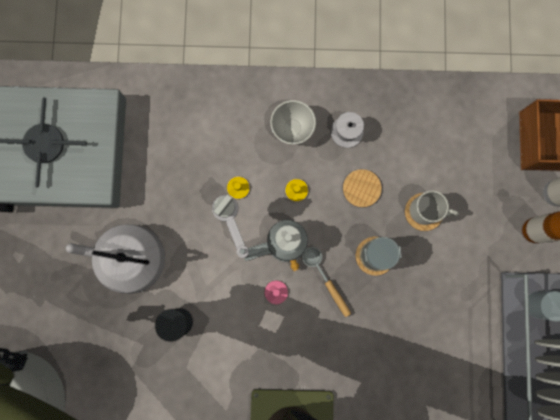

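View pics/scene0.png

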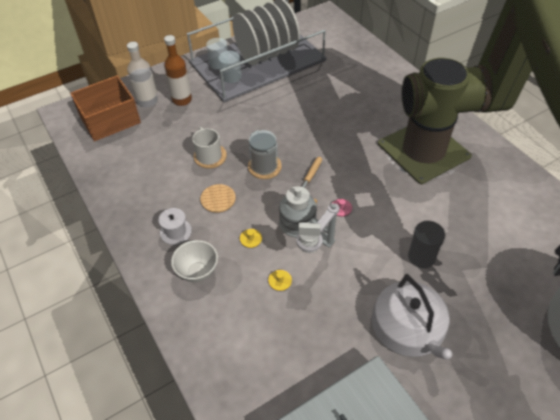

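Top view: the objects shaped like the dust lid are white on the canister (288,237), yellow (239,187) and (297,190), and magenta (276,292). I choose the white one on the canister. The empty coaster is at (362,188), the cap and wing at (224,206), and the hinge at (242,252).

Run:
```python
from h import *
for n in("top","scene"):
    d=cam(n);P=cloud(d)
    def sel(c,r,z0,z1):
        m=(np.hypot(P[...,0]-c[0],P[...,1]-c[1])<r)&(P[...,2]>z0)&(P[...,2]<z1);return P[m],m
    for nm,c,r,z0,z1 in(("knob",(.474,.031),.03,.135,.155),("disc",(.474,.031),.045,.112,.128),("can",(.474,.031),.07,.08,.1),("coaster",(.618,-.169),.07,.004,.014),("wing",(.54,.175),.06,.19,.23),("arm/plate",(.54,.175),.06,.16,.188),("pinTop",(.44,.14),.03,.152,.17),("arm",(.49,.15),.1,.13,.152)):
        q,m=sel(c,r,z0,z1)
        if len(q)<4: print(n,nm,len(q));continue
        (x,y),(a,b),an=cv2.minAreaRect(q[:,:2].astype(np.float32)*1000)
        (ex,ey),rad=cv2.minEnclosingCircle(q[:,:2].astype(np.float32)*1000)
        print(n,nm,len(q),"mean",q.mean(0).round(4),"zmax",q[:,2].max().round(4),"rect",np.round([x,y,a,b,an],1),"circ",np.round([ex,ey,rad],1))
    if n=="top":
        a=cv2.resize(d["img"][160:300,190:330],(560,560),interpolation=cv2.INTER_CUBIC)
        cv2.imwrite("pics/crop1.png",a)
```

```text
top knob 48 mean [0.4725 0.0227 0.142 ] zmax 0.1482 rect [472.6  23.   16.7  16.2  63.2] circ [472.7  22.5   8.9]
top disc 442 mean [0.4726 0.0228 0.1183] zmax 0.1258 rect [473.5  23.2  58.   57.1   1.3] circ [472.7  22.8  29.9]
top can 476 mean [0.4668 0.0247 0.0865] zmax 0.0958 rect [471.6  23.9  90.7  85.4  42.5] circ [471.5  23.4  47.4]
top coaster 1110 mean [ 0.6174 -0.1684  0.0082] zmax 0.014 rect [ 617.6 -171.4  131.6  133.3   34.7] circ [ 617.2 -168.8   69.9]
top wing 155 mean [0.5368 0.1707 0.2021] zmax 0.2086 rect [537.3 171.2  14.5  49.9  54.2] circ [537.  171.1  25.2]
top arm/plate 196 mean [0.5358 0.1688 0.1739] zmax 0.188 rect [537.4 172.2  44.9  46.4   5.4] circ [536.4 170.8  24.9]
top pinTop 64 mean [0.4404 0.1281 0.156 ] zmax 0.1635 rect [445.4 133.2  43.4  26.8  34.3] circ [445.8 132.6  22.8]
top arm 452 mean [0.4926 0.1512 0.1485] zmax 0.152 rect [497.4 148.2 152.8  60.5  29.9] circ [495.4 151.5  76.8]
scene knob 41 mean [0.4769 0.0212 0.1411] zmax 0.1469 rect [475.1  19.3  22.4  15.3  57.1] circ [474.4  19.9  11.3]
scene disc 293 mean [0.4784 0.0245 0.1191] zmax 0.1279 rect [475.9  21.3  59.9  57.3  30.6] circ [474.1  20.9  32.6]
scene can 390 mean [0.4861 0.0374 0.0877] zmax 0.0997 rect [482.6  30.6  75.7  89.8  55.8] circ [478.7  24.3  46.2]
scene coaster 790 mean [ 0.621  -0.1693  0.0086] zmax 0.014 rect [ 616.2 -169.5  133.3  127.7   79.7] circ [ 617.5 -169.1   69.2]
scene wing 174 mean [0.5417 0.1714 0.2006] zmax 0.2072 rect [541.3 170.5  17.3  49.9  53.7] circ [540.3 168.9  25.4]
scene arm/plate 202 mean [0.5473 0.1782 0.1756] zmax 0.1879 rect [549.4 180.6  23.   48.5  54.3] circ [544.5 173.8  24.5]
scene pinTop 67 mean [0.4433 0.128  0.1557] zmax 0.1637 rect [448.5 128.6  44.5  26.7  12.1] circ [448.5 128.4  23.9]
scene arm 378 mean [0.5106 0.162  0.1477] zmax 0.152 rect [501.8 144.7 154.3  61.1  32.3] circ [497.3 150.   78.4]
```

View pics/crop1.png

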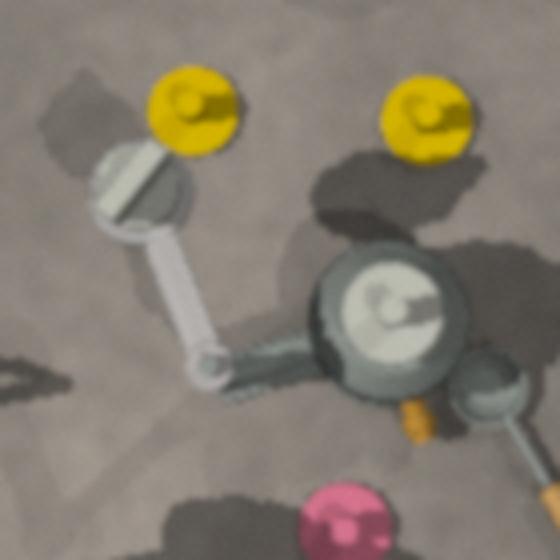

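The crop shows the white lid on the canister mouth at crop (392,310). The yellow ones lie on the counter, so they're decoys, and so is the magenta one. I'm moving above the white lid.

>>> {"fn": "play_rows", "kwargs": {"steps": "-4 -4.3 0 0 0 0 0.5;-4.5 -4.8 0 0 0 0 0.5;-4.5 -4.8 0 0 0 0 0.5;-4.5 -4.8 0 0 0 0 0.5;-4.5 -4.8 0 0 0 0 0.5;-4.5 -4.8 0 0 0 0 0.5;-4.5 -4.8 0 0 0 0 0.5;-4.5 -4.8 0 0 0 0 0.5;-4.5 -4.8 0 0 0 0 0.5;-3.7 -4.1 0 0 0 0 0.5"}}

```text
time_s: 2.15
eef_pos: [0.463, 0.0447, 0.2318]
tcp_rot: [3.141, 0.001, 2.794]
force: [0.2, -0.3, -0.1]
opening: 0.745
gripper_force: 0.0
```

```bash
cat >> h.py <<'E'
from scipy.spatial.transform import Rotation as Ro
def go(p,yaw=None):
    "remaining shift in tool cm, turn about tool z in deg"
    o=status.get_obs();R=Ro.from_euler("xyz",o["tcp_rot"])
    t=R.inv().apply(np.array(p)-o["eef_pos"])*100
    cy=np.degrees(o["tcp_rot"][2]);print("at",np.round(o["eef_pos"],4),"rpy",np.degrees(o["tcp_rot"]).round(1),"t",o["time_s"],"F",np.round(o["force"],1),"open",round(o["opening"],3),"grip",round(o["gripper_force"],1),"q6",o["qpos"][5].round(2))
    print("tool cm",t.round(2),"" if yaw is None else "turn %.1f"%(-((yaw-cy+180)%360-180)))
E
python3 - <<'E'
from h import *
go((.4725,.0225,.2))
d=cam("wrist");P=cloud(d);cv2.imwrite("pics/w1.png",d["img"])
for z0,z1,nm in((.135,.15,"knob"),(.114,.124,"disc")):
    m=(abs(P[...,0]-.47)<.045)&(abs(P[...,1]-.02)<.045)&(P[...,2]>z0)&(P[...,2]<z1);q=P[m]
    if len(q)>4:(x,y),r=cv2.minEnclosingCircle(q[:,:2].astype(np.float32)*1000);print(nm,len(q),q.mean(0).round(4),x,y,r,q[:,2].max())
d=cam("top");P=cloud(d)
hsv=cv2.cvtColor(d["img"],cv2.COLOR_BGR2HSV)
for n in("top","scene"):
    d=cam(n);P=cloud(d);hsv=cv2.cvtColor(d["img"],cv2.COLOR_BGR2HSV)
    m=(np.hypot(P[...,0]-.618,P[...,1]+.169)<.065)&(hsv[...,1]>90);q=P[m]
    print(n,"coaster",len(q),q.mean(0).round(4),cv2.minEnclosingCircle(q[:,:2].astype(np.float32)*1000))
E
```

```text
at [0.463  0.0447 0.2318] rpy [1.800e+02 1.000e-01 1.601e+02] t 2.15 F [ 0.2 -0.3 -0.1] open 0.745 grip 0.0 q6 -1.24
tool cm [-1.64 -1.76  3.18] 
knob 523 [0.4738 0.022  0.1404] 474.4212341308594 21.85024070739746 9.077149391174316 0.1428787959144063
disc 3931 [0.4727 0.0227 0.1168] 474.511962890625 21.465381622314453 30.065547943115234 0.12381227217681795
top coaster 1151 [ 0.6187 -0.1707  0.0077] ((619.9307250976562, -171.60995483398438), 52.19178771972656)
scene coaster 740 [ 0.6216 -0.1691  0.0092] ((621.1893310546875, -170.57337951660156), 51.80833053588867)
```

View pics/w1.png

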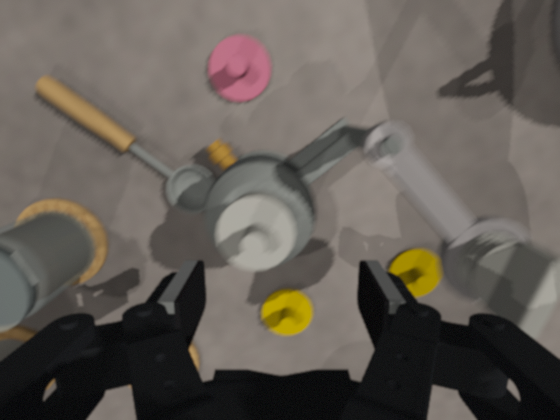

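The wrist view shows the white lid's knob at (258,240), clear of the open fingers. Next I descend to grasp it.

>>> {"fn": "play_rows", "kwargs": {"steps": "-1.8 -1.8 0 0 0 0 0.3;0 0 3 0 0 0 0.3;0 0 4 0 0 0 0.3;0 0 3 0 0 0 0.3;0 0 1.1 0 0 0 0.3;0 0 0 0 0 0 0.3"}}

```text
time_s: 3.1
eef_pos: [0.4729, 0.0247, 0.1202]
tcp_rot: [-3.141, -0.001, 2.796]
force: [0.6, -1.0, 0.6]
opening: 0.649
gripper_force: 0.0
```

Run:
```python
from h import *
go((.474,.0219,.121))
```

```text
at [0.4729 0.0247 0.1202] rpy [-1.800e+02 -1.000e-01  1.602e+02] t 3.1 F [ 0.6 -1.   0.6] open 0.649 grip 0.0 q6 -1.29
tool cm [-0.2  -0.23 -0.08]
```

>>> {"fn": "play_rows", "kwargs": {"steps": "-0.2 -0.2 -0.1 0 0 0 0.3;0 0 0 0 0 0 -0.3;0 0 0 0 0 0 -0.6;0 0 0 0 0 0 -1;0 0 0 0 0 0 -1;0 0 0 0 0 0 -1;0 0 0 0 0 0 -1;0 0 0 0 0 0 -1"}}

```text
time_s: 4.1
eef_pos: [0.4751, 0.0211, 0.1224]
tcp_rot: [3.141, 0.001, 2.795]
force: [-1.4, 0.6, 5.5]
opening: 0.186
gripper_force: 58.8
```

>>> {"fn": "play_rows", "kwargs": {"steps": "0 0 -1 0 0 0 -1;0 0 -3 0 0 0 -1;0 0 -4 0 0 0 -1;-3 -2 0 0 0 0 -1;-4 -2.6 0 0 0 0 -1;-4 -2.6 0 0 0 0 -1;-4 -2.6 0 0 0 0 -1;-3.5 -2.2 0 0 0 0 -1;-1.7 -1 0 0 0 0 -1;0 0 0 0 0 0 -1"}}

```text
time_s: 5.35
eef_pos: [0.6204, -0.1706, 0.2007]
tcp_rot: [3.142, -0.001, 2.793]
force: [-0.1, 0.1, -0.9]
opening: 0.18
gripper_force: 58.6
```

Run:
```python
from h import *
go((.6205,-.170,.1))
d=cam("wrist");P=cloud(d);cv2.imwrite("pics/w2.png",d["img"]);hsv=cv2.cvtColor(d["img"],cv2.COLOR_BGR2HSV)
m=(np.hypot(P[...,0]-.62,P[...,1]+.17)<.06)&(P[...,2]<.02)&(hsv[...,1]>90)
q=P[m];print("coaster",len(q),q.min(0),q.max(0),cv2.minEnclosingCircle(q[:,:2].astype(np.float32)*1000))
for n in("top","scene","wrist"):
    d=cam(n);P=cloud(d);o=status.get_obs()["eef_pos"]
    m=(np.hypot(P[...,0]-o[0],P[...,1]-o[1])<.04)&(abs(P[...,2]-o[2])<.014);q=P[m]
    if len(q)>4:print(n,len(q),q.mean(0).round(4),cv2.minEnclosingCircle(q[:,:2].astype(np.float32)*1000))
```

```text
at [ 0.6204 -0.1706  0.2007] rpy [ 1.8e+02 -1.0e-01  1.6e+02] t 5.35 F [-0.1  0.1 -0.9] open 0.18 grip 58.6 q6 -1.57
tool cm [-0.    0.06 10.07] 
coaster 6178 [ 0.57068273 -0.22289752 -0.00288158] [ 0.65850459 -0.12131386  0.00953886] ((620.578857421875, -172.28134155273438), 50.98283004760742)
top 11 [ 0.6084 -0.1803  0.2051] ((609.5139770507812, -178.23394775390625), 17.886672973632812)
scene 250 [ 0.6226 -0.1624  0.1981] ((620.5523071289062, -170.0091094970703), 30.959365844726562)
wrist 8104 [ 0.6094 -0.1656  0.1975] ((619.3330688476562, -169.32672119140625), 30.153905868530273)
```

View pics/w2.png

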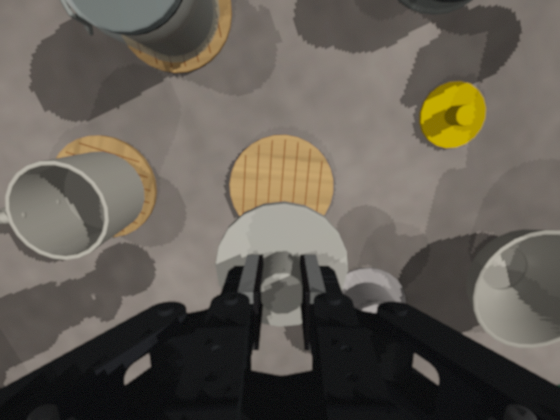

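The lid is held upright, its knob between the pads at (282,275), and the coaster at (282,180) lies beneath it. Next I lower it.

>>> {"fn": "play_rows", "kwargs": {"steps": "-0.1 -0.1 3 0 0 0 -1;0 0 5 0 0 0 -1;0 0 4 0 0 0 -1;0 0 3 0 0 0 -1;0 0 2 0 0 0 -1;0 0 0.7 0 0 0 -1;0 0 0 0 0 0 -1"}}

```text
time_s: 6.42
eef_pos: [0.6212, -0.1709, 0.0249]
tcp_rot: [3.142, 0.001, 2.795]
force: [0.1, 0.1, -1.1]
opening: 0.186
gripper_force: 58.6
```

Run:
```python
from h import *
go((.6213,-.172,.0184))
```

```text
at [ 0.6212 -0.1709  0.0249] rpy [180.    0.  160.1] t 6.425 F [ 0.1  0.1 -1.1] open 0.186 grip 58.6 q6 -1.58
tool cm [-0.04 -0.1   0.65]
```

>>> {"fn": "play_rows", "kwargs": {"steps": "0 -0.1 0.3 0 0 0 -1;0 0 0.2 0 0 0 -1;0 0 0.1 0 0 0 -1;0 0 0 0 0 0 -1"}}

```text
time_s: 6.92
eef_pos: [0.6206, -0.172, 0.0185]
tcp_rot: [-3.142, 0.0, 2.795]
force: [-0.4, -0.1, -0.3]
opening: 0.179
gripper_force: 58.7
```

>>> {"fn": "play_rows", "kwargs": {"steps": "0 0 0.1 0 0 0 -1;0 0 0 0 0 0 -1;0 0 0 0 0 0 -1"}}

```text
time_s: 7.3
eef_pos: [0.6206, -0.172, 0.0184]
tcp_rot: [-3.141, -0.0, 2.795]
force: [-3.3, 0.9, 5.2]
opening: 0.188
gripper_force: 59.1
```

Contact. I release and rise.

>>> {"fn": "play_rows", "kwargs": {"steps": "0 0 0 0 0 0 -0.5;0 0 0 0 0 0 0;0 0 0 0 0 0 0.2;0 0 0 0 0 0 0.2;0 0 -3 0 0 0 0.2;0 0 -5 0 0 0 0.2;0 0 -6 0 0 0 0.4;0 0 -6 0 0 0 0.4;0 0 -3 0 0 0 0.4;0 0 0 0 0 0 0.4"}}

```text
time_s: 8.55
eef_pos: [0.6221, -0.1725, 0.2515]
tcp_rot: [-3.142, 0.007, 2.795]
force: [1.2, -0.7, 0.7]
opening: 0.7
gripper_force: 0.0
```

Run:
```python
from h import *
d=cam("wrist");P=cloud(d);hsv=cv2.cvtColor(d["img"],cv2.COLOR_BGR2HSV)
a=np.hypot(P[...,0]-.62,P[...,1]+.17)<.065
q=P[a&(P[...,2]<.02)&(hsv[...,1]>90)];print("coaster",len(q),q.min(0),q.max(0),cv2.minEnclosingCircle(q[:,:2].astype(np.float32)*1000))
for z0,z1 in((.011,.02),(.033,.045)):
    q=P[a&(P[...,2]>z0)&(P[...,2]<z1)&(hsv[...,1]<60)]
    if len(q):print(len(q),q.mean(0),cv2.minEnclosingCircle(q[:,:2].astype(np.float32)*1000))
go((.537,.171,.25),144.2)
d=cam("top");P=cloud(d)
m=(np.hypot(P[...,0]-.54,P[...,1]-.17)<.04)&(P[...,2]>.193)&(P[...,2]<.22);q=P[m]
print(q.mean(0),cv2.minAreaRect(q[:,:2].astype(np.float32)*1000))
```

```text
coaster 3907 [ 0.57034042 -0.22263665 -0.00308589] [ 0.66895238 -0.12147571  0.0098919 ] ((620.4771118164062, -172.3068084716797), 51.02995300292969)
2048 [ 0.61889425 -0.17143484  0.01278171] ((619.8903198242188, -171.7934112548828), 29.775972366333008)
235 [ 0.619566   -0.17179227  0.03668578] ((619.9313354492188, -171.79258728027344), 8.906684875488281)
at [ 0.6209 -0.1721  0.2483] rpy [-1.800e+02  1.000e-01  1.601e+02] t 8.6 F [-0.5 -0.1 -1.1] open 0.703 grip 0.0 q6 -1.58
tool cm [19.55 29.41 -0.21] turn 15.9
[0.53697879 0.17082543 0.20203367] ((537.6939086914062, 171.432373046875), (14.771698951721191, 49.950565338134766), 53.39586639404297)
```

The lid is within about 1 mm of the coaster's centre, knob up. Now to the wing.

>>> {"fn": "play_rows", "kwargs": {"steps": "2 3 0 0 0 0 0.6;3 4.5 0 0 0 0 0.6;3 4.5 0 0 0 0 0.6;3 4.5 0 0 0 0 0.6;3 4.5 0 0 0 0 0.6;3 4.5 0 0 0 0 0.6;2.5 3.9 0 0 0 0 0.6;0 0 0 0 0 8 0.6;0 0 0 0 0 8 0.6;0 0 0 0 0 0 0.6"}}

```text
time_s: 9.9
eef_pos: [0.5358, 0.1708, 0.2443]
tcp_rot: [-3.138, -0.003, 2.518]
force: [-0.4, -0.8, 0.2]
opening: 0.798
gripper_force: 0.0
```

Run:
```python
from h import *
go((.537,.171,.2),144)
d=cam("wrist");P=cloud(d);cv2.imwrite("pics/w3.png",d["img"])
m=(np.hypot(P[...,0]-.54,P[...,1]-.17)<.05)&(P[...,2]>.193)&(P[...,2]<.212);q=P[m]
print(len(q),q.mean(0),cv2.minAreaRect(q[:,:2].astype(np.float32)*1000))
print(np.histogram(P[(np.hypot(P[...,0]-.54,P[...,1]-.17)<.05)][:,2],bins=np.arange(.13,.22,.005)))
m=(np.hypot(P[...,0]-.44,P[...,1]-.128)<.02)&(P[...,2]>.155)&(P[...,2]<.165);q=P[m];print("pin",len(q),cv2.minEnclosingCircle(q[:,:2].astype(np.float32)*1000))
```

```text
at [0.5358 0.1708 0.2443] rpy [-179.8   -0.2  144.2] t 9.9 F [-0.4 -0.8  0.2] open 0.798 grip 0.0 q6 -0.73
tool cm [-0.1   0.1   4.43] turn 0.2
2174 [0.53780856 0.17166838 0.20109089] ((539.2785034179688, 170.79823303222656), (13.891932487487793, 49.6104850769043), 54.01478576660156)
(array([   1,   37,  159, 2505,   15,    0,    0,   47, 2390,   45,   42,
         43,   50,  156, 1994,    0,    0]), array([0.13 , 0.135, 0.14 , 0.145, 0.15 , 0.155, 0.16 , 0.165, 0.17 ,
       0.175, 0.18 , 0.185, 0.19 , 0.195, 0.2  , 0.205, 0.21 , 0.215]))
pin 309 ((438.8071594238281, 126.85689544677734), 5.989098072052002)
```

View pics/w3.png

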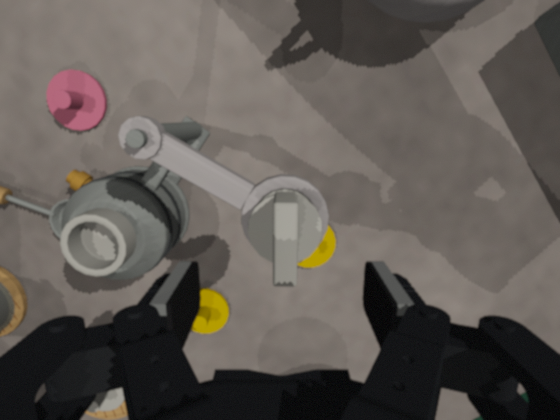

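The wrist view shows the wing at (285,238), aligned with the tool and centred between the fingers, and the open mouth at (95,243). I descend and grasp.

>>> {"fn": "play_rows", "kwargs": {"steps": "-0.2 0.2 2 0 0 0 0.6;0 0 3 0 0 0 0.6;0 0 1.7 0 0 0 0.6;0 0 0 0 0 0 0.6;0 0 0 0 0 0 0;0 0 0 0 0 0 -0.4;0 0 0 0 0 0 -1;0 0 0 0 0 0 -1;0 0 0 0 0 0 -1;0 0 0 0 0 0 -1"}}

```text
time_s: 11.2
eef_pos: [0.5399, 0.1712, 0.1816]
tcp_rot: [3.142, 0.0, 2.516]
force: [-3.0, -1.4, 6.0]
opening: 0.144
gripper_force: 60.9
```

Run:
```python
from h import *
go((.539,.171,.177),144)
```

```text
at [0.5399 0.1712 0.1816] rpy [180.    0.  144.1] t 11.2 F [-3.  -1.4  6. ] open 0.144 grip 60.9 q6 -0.73
tool cm [ 0.06 -0.07  0.46] turn 0.1
```

>>> {"fn": "play_rows", "kwargs": {"steps": "-0.96 -0.63 0 0 0 6 -1;-0.96 -0.63 0 0 0 6 -1;0 0 0 0 0 0 -1"}}

```text
time_s: 11.58
eef_pos: [0.547, 0.149, 0.1816]
tcp_rot: [3.141, 0.0, 2.304]
force: [-4.7, -0.9, 6.3]
opening: 0.152
gripper_force: 60.9
```

```bash
cat > arc.py <<'E'
from h import *
o=status.get_obs();p=np.array(o["eef_pos"][:2]);pv=np.array([.4390,.1270]);v=p-pv
go((.474,.0219,.18));print("r",np.hypot(*v),"ang",np.degrees(np.arctan2(v[1],v[0])),"torque",np.round(o["torque"],2))
E
python3 arc.py
```

```text
at [0.547  0.149  0.1816] rpy [180.   0. 132.] t 11.575 F [-4.7 -0.9  6.3] open 0.152 grip 60.9 q6 -0.56
tool cm [ -4.55 -13.93   0.15] 
r 0.11022429601413693 ang 11.509820651964151 torque [-0.19  0.7  -0.15]
```

>>> {"fn": "play_rows", "kwargs": {"steps": "-1.41 -0.99 0 0 0 9 -1;-1.41 -0.99 0 0 0 9 -1;-1.41 -0.99 0 0 0 9 -1;-1.41 -0.99 0 0 0 9 -1;-1.41 -0.99 0 0 0 9 -1;-1.41 -0.99 0 0 0 9 -1;-1.41 -0.99 0 0 0 9 -1;-1.41 -0.99 0 0 0 9 -1;0 0 0 0 0 0 -1"}}

```text
time_s: 12.7
eef_pos: [0.4941, 0.0313, 0.1816]
tcp_rot: [3.138, -0.001, 1.05]
force: [0.4, -1.6, 3.9]
opening: 0.149
gripper_force: 60.5
```

```bash
python3 arc.py
```

```text
at [0.4941 0.0313 0.1816] rpy [ 1.798e+02 -1.000e-01  6.010e+01] t 12.7 F [ 0.4 -1.6  3.9] open 0.149 grip 60.5 q6 0.48
tool cm [-1.82 -1.28  0.15] 
r 0.11043822731240267 ang -60.07014311521022 torque [-0.42 -0.03 -0.03]
```

>>> {"fn": "play_rows", "kwargs": {"steps": "-0.65 -0.41 0 0 0 4 -1;-0.65 -0.41 0 0 0 4 -1;-0.49 -0.31 0 0 0 3 -1;0 0 0 0 0 0 -1"}}

```text
time_s: 13.2
eef_pos: [0.4753, 0.0228, 0.1815]
tcp_rot: [3.138, -0.001, 0.86]
force: [0.5, -3.7, 5.9]
opening: 0.147
gripper_force: 60.8
```

```bash
python3 arc.py
```

```text
at [0.4753 0.0228 0.1815] rpy [179.8  -0.   49.3] t 13.2 F [ 0.5 -3.7  5.9] open 0.147 grip 60.8 q6 0.65
tool cm [-0.15 -0.05  0.15] 
r 0.11040102524711068 ang -70.77669502446047 torque [-0.84 -0.18 -0.04]
```

>>> {"fn": "play_rows", "kwargs": {"steps": "-0.16 -0.1 0 0 0 1 -1;0 0 0 0 0 0 -1;-0.16 -0.1 0 0 0 1 -1;0 0 0 0 0 0 -1"}}

```text
time_s: 13.7
eef_pos: [0.4728, 0.022, 0.1815]
tcp_rot: [3.137, -0.003, 0.824]
force: [5.2, -3.0, 3.4]
opening: 0.146
gripper_force: 60.5
```

```bash
python3 arc.py
```

```text
at [0.4728 0.022  0.1815] rpy [179.7  -0.2  47.2] t 13.7 F [ 5.2 -3.   3.4] open 0.146 grip 60.5 q6 0.68
tool cm [0.08 0.09 0.16] 
r 0.11034970265786413 ang -72.156109047652 torque [-0.77 -0.96  0.05]
```

>>> {"fn": "play_rows", "kwargs": {"steps": "-0.16 -0.1 0 0 0 1 -1;0 0 0 0 0 0 -1;0 0 0 0 0 0 -1"}}

```text
time_s: 14.08
eef_pos: [0.4723, 0.0218, 0.1816]
tcp_rot: [3.135, -0.007, 0.807]
force: [9.6, -1.4, -0.1]
opening: 0.148
gripper_force: 60.2
```

```bash
python3 arc.py
```

```text
at [0.4723 0.0218 0.1816] rpy [179.6  -0.4  46.2] t 14.075 F [ 9.6 -1.4 -0.1] open 0.148 grip 60.2 q6 0.7
tool cm [0.13 0.12 0.16] 
r 0.11034241045873482 ang -72.45166039971812 torque [-0.52 -1.89  0.07]
```

The arm is at its stop. Now I screw the cap down.

>>> {"fn": "play_rows", "kwargs": {"steps": "0 0 0.07 0 0 10 -1;0 0 0.07 0 0 10 -1;0 0 0.07 0 0 10 -1;0 0 0.07 0 0 10 -1;0 0 0 0 0 0 -1"}}

```text
time_s: 14.7
eef_pos: [0.4719, 0.0222, 0.1787]
tcp_rot: [3.141, -0.008, 0.107]
force: [8.4, -1.1, 0.6]
opening: 0.148
gripper_force: 60.3
```

```bash
python3 arc.py
```

```text
at [0.4719 0.0222 0.1787] rpy [180.   -0.5   6.2] t 14.7 F [ 8.4 -1.1  0.6] open 0.148 grip 60.3 q6 1.4
tool cm [ 0.2   0.05 -0.13] 
r 0.10987376236443865 ang -72.56532495795348 torque [-0.23 -1.62 -0.17]
```

>>> {"fn": "play_rows", "kwargs": {"steps": "0 0 0.07 0 0 10 -1;0 0 0.07 0 0 10 -1;0 0 0.07 0 0 10 -1;0 0 0.07 0 0 10 -1;0 0 0.07 0 0 10 -1;0 0 0.07 0 0 10 -1;0 0 0.07 0 0 10 -1;0 0 0 0 0 0 -1"}}

```text
time_s: 15.7
eef_pos: [0.4721, 0.023, 0.1739]
tcp_rot: [-3.132, -0.001, -1.114]
force: [10.2, 1.9, 0.8]
opening: 0.149
gripper_force: 60.3
```

```bash
python3 arc.py
```

```text
at [0.4721 0.023  0.1739] rpy [-1.795e+02 -1.000e-01 -6.390e+01] t 15.7 F [10.2  1.9  0.8] open 0.149 grip 60.3 q6 2.62
tool cm [ 0.18 -0.13 -0.61] 
r 0.10917390014240369 ang -72.34422706070612 torque [ 0.32 -1.75 -0.15]
```

>>> {"fn": "play_rows", "kwargs": {"steps": "0 0 0 0 0 0 -0.5;0 0 0 0 0 0 0;0 0 0 0 0 0 0.4;0 0 0 0 0 0 0.4;0 0 -2 0 0 0 0.5;0 0 -2.5 0 0 0 0.6;0 0 0 0 0 -10 0.6;0 0 0 0 0 -10 0.6;0 0 0 0 0 -10 0.6;0 0 0 0 0 -10 0.6"}}

```text
time_s: 16.95
eef_pos: [0.4685, 0.0218, 0.2174]
tcp_rot: [3.142, 0.001, -0.411]
force: [-0.4, 0.5, 0.8]
opening: 0.8
gripper_force: 0.0
```

>>> {"fn": "play_rows", "kwargs": {"steps": "0 0 0 0 0 -10 0.6;0 0 0 0 0 -10 0.6;0 0 0 0 0 -10 0.6;0 0 0 0 0 -10 0.6;0 0 0 0 0 -10 0.6;0 0 0 0 0 -10 0.6;0 0 0 0 0 -10 0.6;0 0 0 0 0 -10 0.6;0 0 0 0 0 -10 0.6;0 0 0 0 0 -10 0.6"}}

```text
time_s: 18.2
eef_pos: [0.4685, 0.0218, 0.2174]
tcp_rot: [-3.141, -0.0, 1.335]
force: [-0.5, 0.5, -0.9]
opening: 0.794
gripper_force: 0.0
```

>>> {"fn": "play_rows", "kwargs": {"steps": "0 0 0 0 0 -10 0.6;0 0 0 0 0 -10 0.6;0 0 0 0 0 -10 0.6;0 0 0 0 0 -10 0.6;0 0 0 0 0 0 0.6"}}

```text
time_s: 18.82
eef_pos: [0.4686, 0.0218, 0.2174]
tcp_rot: [-3.141, -0.0, 2.025]
force: [0.1, 0.3, 0.0]
opening: 0.8
gripper_force: 0.0
```

```bash
cat > look.py <<'E'
from h import *
d=cam("wrist");P=cloud(d)
m=(np.hypot(P[...,0]-.474,P[...,1]-.022)<.045)&(P[...,2]>.183)&(P[...,2]<.205);q=P[m]
print(len(q),np.median(q[:,2]),cv2.minAreaRect(q[:,:2].astype(np.float32)*1000))
m=(np.hypot(P[...,0]-.439,P[...,1]-.127)<.02)&(P[...,2]>.155)&(P[...,2]<.165);q=P[m];print("pin",len(q),q.mean(0) if len(q) else 0)
E
python3 arc.py; python3 look.py
```

```text
at [0.4686 0.0218 0.2174] rpy [-180.   -0.  116.] t 18.825 F [0.1 0.3 0. ] open 0.8 grip 0.0 q6 -0.52
tool cm [-0.23  0.5   3.74] 
r 0.10931038215136012 ang -74.30779762974551 torque [ 0.02 -0.05 -0.02]
2671 0.19342964676736385 ((474.43115234375, 22.48491668701172), (13.916223526000977, 50.25288009643555), 25.926963806152344)
pin 463 [0.43902923 0.12591627 0.15883067]
```

>>> {"fn": "play_rows", "kwargs": {"steps": "-0.2 0.5 1 0 0 0 0.6;0 0 2.3 0 0 0 0.6;0 0 1 0 0 0 0.6;0 0 0 0 0 0 0;0 0 0 0 0 0 -0.4;0 0 0 0 0 0 -1;0 0 0 0 0 0 -1;0 0 0 0 0 0 -1;0 0 0 0 0 0 -1"}}

```text
time_s: 20.0
eef_pos: [0.4748, 0.0221, 0.1757]
tcp_rot: [3.14, 0.001, 2.027]
force: [-0.5, -0.1, 4.6]
opening: 0.145
gripper_force: 62.6
```

```bash
python3 arc.py
```

```text
at [0.4748 0.0221 0.1757] rpy [1.799e+02 1.000e-01 1.161e+02] t 20.0 F [-0.5 -0.1  4.6] open 0.145 grip 62.6 q6 -0.52
tool cm [ 0.02 -0.08 -0.43] 
r 0.11086045565122057 ang -71.18074064233882 torque [-0.04  0.03  0.04]
```

>>> {"fn": "play_rows", "kwargs": {"steps": "0 0 0.07 0 0 10 -1;0 0 0.07 0 0 10 -1;0 0 0.07 0 0 10 -1;0 0 0.07 0 0 10 -1;0 0 0.07 0 0 10 -1;0 0 0.07 0 0 10 -1;0 0 0 0 0 0 -1"}}

```text
time_s: 20.88
eef_pos: [0.4747, 0.0222, 0.1714]
tcp_rot: [3.14, -0.001, 0.978]
force: [0.2, 0.7, 5.2]
opening: 0.147
gripper_force: 62.7
```

```bash
python3 arc.py
```

```text
at [0.4747 0.0222 0.1714] rpy [ 1.799e+02 -1.000e-01  5.610e+01] t 20.875 F [0.2 0.7 5.2] open 0.147 grip 62.7 q6 0.53
tool cm [-0.06 -0.04 -0.86] 
r 0.11071913279845967 ang -71.18502104110911 torque [ 0.05 -0.03 -0.13]
```

>>> {"fn": "play_rows", "kwargs": {"steps": "0 0 0.07 0 0 10 -1;0 0 0.035 0 0 5 -1;0 0 0 0 0 0 -1"}}

```text
time_s: 21.25
eef_pos: [0.4747, 0.0223, 0.1704]
tcp_rot: [3.141, -0.001, 0.717]
force: [-0.6, 0.8, 5.2]
opening: 0.147
gripper_force: 62.8
```

```bash
python3 arc.py
```

```text
at [0.4747 0.0223 0.1704] rpy [ 1.80e+02 -1.00e-01  4.11e+01] t 21.25 F [-0.6  0.8  5.2] open 0.147 grip 62.8 q6 0.79
tool cm [-0.08 -0.01 -0.96] 
r 0.1105924982664477 ang -71.18482468981819 torque [ 0.12  0.07 -0.12]
```

>>> {"fn": "play_rows", "kwargs": {"steps": "0 0 0.035 0 0 5 -1;0 0 0 0 0 0 -1"}}

```text
time_s: 21.5
eef_pos: [0.4747, 0.0224, 0.17]
tcp_rot: [3.141, -0.002, 0.63]
force: [-0.4, 0.2, 5.4]
opening: 0.146
gripper_force: 62.8
```

```bash
python3 arc.py
```

```text
at [0.4747 0.0224 0.17  ] rpy [ 1.80e+02 -1.00e-01  3.61e+01] t 21.5 F [-0.4  0.2  5.4] open 0.146 grip 62.8 q6 0.87
tool cm [-0.08 -0.   -1.  ] 
r 0.11054949228393318 ang -71.18500965082406 torque [ 0.1   0.07 -0.12]
```

>>> {"fn": "play_rows", "kwargs": {"steps": "0 0 0.035 0 0 5 -1;0 0 0 0 0 0 -1"}}

```text
time_s: 21.75
eef_pos: [0.4746, 0.0224, 0.1696]
tcp_rot: [3.141, -0.002, 0.543]
force: [-0.6, 0.3, 5.5]
opening: 0.146
gripper_force: 62.8
```

```bash
python3 arc.py
```

```text
at [0.4746 0.0224 0.1696] rpy [ 1.80e+02 -1.00e-01  3.11e+01] t 21.75 F [-0.6  0.3  5.5] open 0.146 grip 62.8 q6 0.96
tool cm [-0.08  0.01 -1.04] 
r 0.11047841832487182 ang -71.19687070788363 torque [ 0.2   0.11 -0.13]
```

>>> {"fn": "play_rows", "kwargs": {"steps": "0 0 0.035 0 0 5 -1;0 0 0 0 0 0 -1"}}

```text
time_s: 22.0
eef_pos: [0.4746, 0.0224, 0.1693]
tcp_rot: [-3.142, -0.002, 0.455]
force: [-0.8, 0.7, 6.0]
opening: 0.148
gripper_force: 62.9
```

```bash
python3 arc.py
```

```text
at [0.4746 0.0224 0.1693] rpy [-1.80e+02 -1.00e-01  2.61e+01] t 22.0 F [-0.8  0.7  6. ] open 0.148 grip 62.9 q6 1.05
tool cm [-0.08  0.02 -1.07] 
r 0.11045597251854201 ang -71.18717080591843 torque [ 0.19  0.15 -0.04]
```

>>> {"fn": "play_rows", "kwargs": {"steps": "0 0 0.035 0 0 5 -1;0 0 0 0 0 0 -1"}}

```text
time_s: 22.25
eef_pos: [0.4746, 0.0225, 0.169]
tcp_rot: [-3.141, -0.002, 0.368]
force: [-1.3, 1.4, 5.3]
opening: 0.153
gripper_force: 62.9
```

```bash
python3 arc.py
```

```text
at [0.4746 0.0225 0.169 ] rpy [-1.80e+02 -1.00e-01  2.11e+01] t 22.25 F [-1.3  1.4  5.3] open 0.153 grip 62.9 q6 1.14
tool cm [-0.08  0.03 -1.1 ] 
r 0.11040752009552192 ang -71.18592257573714 torque [ 0.21  0.14 -0.07]
```

>>> {"fn": "play_rows", "kwargs": {"steps": "0 0 0.02 0 0 4 -1;0 0 0 0 0 0 -1"}}

```text
time_s: 22.5
eef_pos: [0.4737, 0.0222, 0.1687]
tcp_rot: [-3.141, 0.002, 0.3]
force: [-4.0, 0.5, 7.9]
opening: 0.148
gripper_force: 63.3
```

```bash
python3 arc.py
```

```text
at [0.4737 0.0222 0.1687] rpy [-1.80e+02  1.00e-01  1.72e+01] t 22.5 F [-4.   0.5  7.9] open 0.148 grip 63.3 q6 1.2
tool cm [ 0.02  0.04 -1.13] 
r 0.11038686740889714 ang -71.67671879433992 torque [-0.01  0.78  0.5 ]
```

>>> {"fn": "play_rows", "kwargs": {"steps": "0 0 0.02 0 0 4 -1;0 0 0 0 0 0 -1"}}

```text
time_s: 22.75
eef_pos: [0.4736, 0.0221, 0.1687]
tcp_rot: [3.141, 0.002, 0.233]
force: [-5.2, 0.8, 9.1]
opening: 0.144
gripper_force: 69.0
```

```bash
python3 arc.py
```

```text
at [0.4736 0.0221 0.1687] rpy [1.80e+02 1.00e-01 1.34e+01] t 22.75 F [-5.2  0.8  9.1] open 0.144 grip 69.0 q6 1.27
tool cm [ 0.03  0.03 -1.13] 
r 0.11043282760641884 ang -71.7295985072773 torque [-0.01  0.93  1.39]
```

>>> {"fn": "play_rows", "kwargs": {"steps": "0 0 0 0 0 4 -1;0 0 0 0 0 0 -1;0 0 0 0 0 0 -1"}}

```text
time_s: 23.12
eef_pos: [0.4736, 0.0221, 0.1686]
tcp_rot: [3.14, 0.002, 0.166]
force: [-3.6, -0.3, 8.8]
opening: 0.146
gripper_force: 84.6
```

```bash
python3 arc.py; python3 look.py
```

```text
at [0.4736 0.0221 0.1686] rpy [1.799e+02 1.000e-01 9.500e+00] t 23.125 F [-3.6 -0.3  8.8] open 0.146 grip 84.6 q6 1.34
tool cm [ 0.04  0.03 -1.14] 
r 0.11041241000253899 ang -71.74866807817106 torque [-0.02  0.93  2.07]
6140 0.18694009361681735 ((476.9256286621094, 19.405288696289062), (50.29296875, 35.66349411010742), 36.98629379272461)
pin 569 [0.44043737 0.1250615  0.15853421]
```

The torque rose to 2 N·m and the cap stopped sinking, so it's at the stop. I release, rise and verify.

>>> {"fn": "play_rows", "kwargs": {"steps": "0 0 0 0 0 0 -0.5;0 0 0 0 0 0 0;0 0 0 0 0 0 0.4;0 0 0 0 0 0 0.5;0 0 -2 0 0 0 0.6;0 0 -4 0 0 0 0.6;0 0 -3 0 0 0 0.6;0 0 0 0 0 0 0.6"}}

```text
time_s: 24.18
eef_pos: [0.4756, 0.022, 0.2607]
tcp_rot: [3.14, -0.006, 0.159]
force: [0.4, 0.7, -0.3]
opening: 0.799
gripper_force: 0.0
```

```bash
python3 arc.py; python3 look.py
python3 - <<'E'
from h import *
d=cam("wrist");cv2.imwrite("pics/w5.png",d["img"])
E
```

```text
at [0.4756 0.022  0.2607] rpy [179.9  -0.3   9.1] t 24.175 F [ 0.4  0.7 -0.3] open 0.799 grip 0.0 q6 1.35
tool cm [-0.21 -0.03  8.06] 
r 0.11119768725896577 ang -70.76950660178414 torque [-0.   -0.03 -0.01]
1627 0.18681229466467036 ((474.8894958496094, 21.907562255859375), (50.022525787353516, 14.045228958129883), 18.66847038269043)
pin 231 [0.44016592 0.12519412 0.15862181]
```

View pics/w5.png

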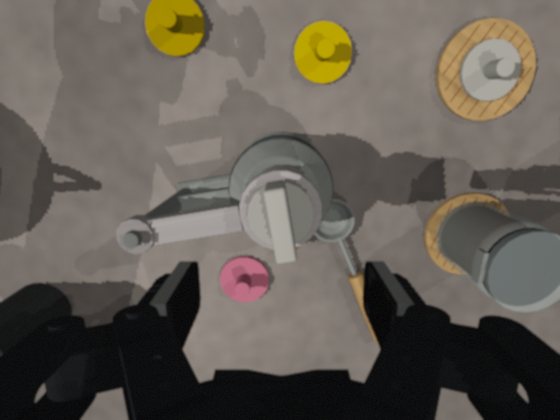

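The wrist view shows the cap seated over the mouth (280,210), its wing top at 0.187 m, which matches fully home. The white lid sits centred on the coaster at (490,68), and the gripper is clear.

```bash
python3 -c "
from h import *
print(workorder.job_done())"
```

```text
the job is handed in; nothing more can be done
None
```

The job is handed in at about 24 s of the 72 s allowed: the dust lid is on the empty coaster, knob up and about 1 mm off centre, the arm is against its stop, and the cap is screwed down hard against its stop.

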